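# Take the red phone cover off the opening plate

## Task

At the phone repair bench, push the red back cover along its bay until roughly a third of it overhangs the open end of the opening plate while still lying flat on it, then grip it by the overhanging end, lift it off and lay it flat on the rest block, centred and lengthwise. Leave the black cover where it is, do not let the red cover fall on the bench, and do not drop it on the rest from a height.

Things in the scene. Friction and masses are not known exactly. Their poses are not given: they have to be found in the camera images.
- red_cover: Loose rigid red phone back cover, a flat plate 60 (x) x 130 (y) x 7 (z) mm, about 90 g, small round lens window near one end. Origin at the centre of its underside, y lengthwise, z up. Lies lengthwise in one bay of the opening plate (which one varies), 10 to 40 mm inside the open edge, with 70 mm or more of clear bay floor behind it (towards the closed end).
- black_cover: The same cover in black, loose, in the other bay; origin and axes as for the red one. To be left alone.
- station: Fixed opening plate, 188 (x) x 250 (y) mm; origin under its centre on the bench, z up. Aluminium top 50 mm above the bench carries two bays along y, 70 mm wide, centred at x = -43 and +43 mm, between dark rails 16 mm wide, 7 mm high. Bays are closed at the +y end by a bar 10 mm wide, 7 mm high; the -y end is open, its edge at y = -125 mm, with free space beyond it down to the bench.
- rest: Fixed rest block with a flat dark rubber top, 40 (x) x 120 (y) mm, top 45 mm above the bench, on a foot 60 x 140 x 6 mm. Origin under its centre on the bench, y lengthwise, z up. It is narrower than the cover, so fingers holding the cover by its long sides pass down beside it.
Things that resemble listed ones, but are neither listed nor needed, are in the scene too. There is more than one size of the red_cover; the job needs the middle-sized.

How it is judged:
By the outcome, as a careful person would: the job done as asked, in the order asked, and still so for the second after the job is handed in, with the robot touching nothing.
It also fails if it takes over 51 s, if anything falls off the work surface, if the arm or the gripper's body presses on something with over 40 N, if the wrist force passes 120 N, or if a joint passes its speed limit or range.

## Robot

A 6-joint arm with a two-finger parallel gripper is mounted at the origin on the work surface. World frame = base frame: x ahead of the robot, y to its left, z up, the work surface at z = 0. Lengths are in mm, angles in rad, forces in N, time in s.
With the tool pointing down it reaches from about 275 to 750 mm from the base axis. Payload 10.2 kg.
Tool frame: the origin (TCP) lies at the very end of the fingers, on their centre line; the grasp point (between the pads) lies 19 mm behind it; x points along the fingers, z is the direction in which the jaws open and shut, and the axes are right-handed (so a half turn about x gives the same grasp; the last joint's range is limited). The gripper opens to 85 mm and grips with 20 to 120 N. Pads are 22 mm wide; open, the fingers measure 114 mm over their backs; the gripper's body (76 mm by 85 mm) begins 54 mm behind the grasp point. The pads swing forward as they close: fully open they stand 13 mm farther back than shut.
Start: joints at [0.962, 0.313, 1.498, -0, 1.331, -0.223], TCP at [197.571, 486.412, 231.294] pointing down, gripper open.
Joint ranges: [-2.94, 2.94], [-0.97, 2.17], [0.19, 2.56], [-1.23, 4.37], [0.02, 3.11], [-2.88, 2.88]. Speed limits (rad/s): [2.39, 2.39, 3.01, 3.14, 3.14, 3.14].

## Interface

Orientations are given as a unit quaternion [w, x, y, z].
In Python, from rig import sense, vision, job gives the robot as it stands. The module is installed in compiled form; this text tells all that it offers.
- The arm moves only by the shell command python3 -m pendant 'ROWS' [FORCE]. ROWS is JSON, a list of rows, each a list of 7 numbers: the turn, a rotation vector about the tool's x, y, z in rad, then the shift along the tool's x, y, z in cm, then the opening, from 0 (shut) to 1 (fully open). A call has exactly 5 rows; each row is the pose to reach, as a shift and turn from the pose commanded when the call began, along the tool's axes at that moment; what a row does not reach only later rows make up. A row lasts 1/8 s, in which the tool goes at most 62.5 mm and 10.7 degrees, less where a joint would pass 70% of its speed; a pose out of reach is approached as far as the arm can. A call with a gripper value outside its range is refused whole. The fingers move at their own pace and stop on an object; FORCE is the grip in N (left out, the last holds). Time passes only in rows, so rows that repeat a pose let the fingers close, or fill a call up. It gives the time, the measured TCP pose, the force and the opening at its end, in the units of the state.
- sense(): the state, without advancing time (a new reading comes with each control period).
- vision.capture(name): name is "side" or "top"; returns the picture (420x560x3 uint8, red, green, blue); there is no depth.
- vision.calibration(name): a dict with "K" (3x3 intrinsics, pixels), "extrinsics" (4x4, takes a point from camera to world coordinates). Camera axes: x right, y up, looking along -z (the intrinsics and any distortion apply to the point x, -y, -z); pixel columns grow to the right and rows downward; lengths in mm; the calibration is good to about 2 mm. A picture is of the moment at which its call begins. calibration takes no time and is no camera call.
- job.finish_job(): hands the job in, once; it reports no verdict.
The state is a dict: "time_s": time; "joints": joint angles; "dq": joint speeds; "tau": joint torques, N m; "eef_pos": TCP position; "ee_rot": TCP orientation; "force": force on the tool from outside, world axes, zero at the start; "wrist_torque": the same for the moment, N m; "grip_width": opening from 0.0 (shut) to 1.0 (fully open).
Only numpy, scipy, OpenCV 4.12 (cv2) and the standard library are available. Lean on these libraries where they do the work, as an engineer would, in place of code of your own. Each camera call takes 0.05 s, during which the arm holds its last target.

## Working session

There is one attempt and no reset: what is moved stays moved. The work goes in short steps, Python scripts to look and compute and a shell command to move; the robot and the scene stay as the last step left them, time stands still between calls to the robot, and variables do not carry over. Pictures are saved under pics/ and viewed, and the job is handed in when it is done.

```bash
mkdir -p pics; python3 - <<'E'
from rig import sense, vision
import cv2
s=sense();print({k:s[k] for k in('time_s','eef_pos','ee_rot','grip_width','force')})
for n in('top','side'):
    cv2.imwrite(f'pics/{n}0.png',vision.capture(n)[:,:,::-1]); c=vision.calibration(n);print(n,c)
E
```

```text
{'time_s': 0.0, 'eef_pos': array([197.41445882, 486.19306236, 230.72847582]), 'ee_rot': array([ 0.58616238, -0.39503647,  0.58700374,  0.39469794]), 'grip_width': 0.9981716541648202, 'force': array([0.71794362, 0.07737054, 0.06745153])}
top {'K': array([[427.46970612,   0.        , 280.97998968],
       [  0.        , 427.46970612, 207.1647278 ],
       [  0.        ,   0.        ,   1.        ]]), 'extrinsics': array([[-2.44719423e-02,  9.94580034e-01, -1.01052856e-01,
         4.65076702e+02],
       [-9.99567602e-01, -2.26950789e-02,  1.86960406e-02,
         1.48137849e+02],
       [ 1.63013061e-02,  1.01466690e-01,  9.94705373e-01,
         1.18277739e+03],
       [ 0.00000000e+00,  0.00000000e+00,  0.00000000e+00,
         1.00000000e+00]])}
side {'K': array([[415.17045534,   0.        , 282.80014246],
       [  0.        , 415.17045534, 209.35619427],
       [  0.        ,   0.        ,   1.        ]]), 'extrinsics': array([[ 9.94365595e-01,  8.42375512e-02, -6.43513713e-02,
         5.09439543e+02],
       [-1.05277575e-01,  7.13759931e-01, -6.92432952e-01,
        -5.37100287e+02],
       [-1.23974259e-02,  6.95306260e-01,  7.18606644e-01,
         7.86934754e+02],
       [ 0.00000000e+00,  0.00000000e+00,  0.00000000e+00,
         1.00000000e+00]])}
```

View pics/top0.png

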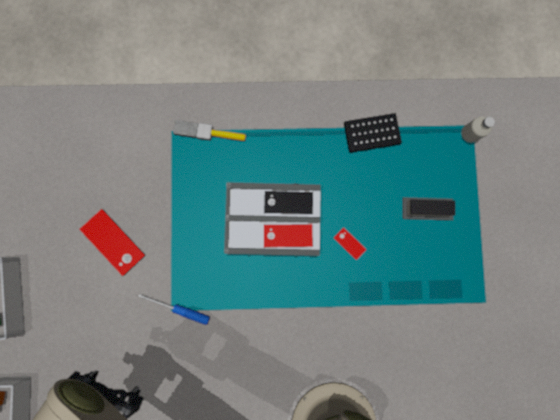

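View pics/side0.png

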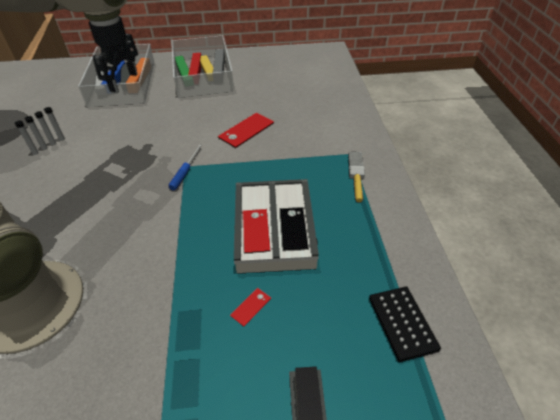

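The top view shows three red covers: a large one at (112,242) loose on the bench, one at (291,235) in the plate's lower bay, and a small one at (350,243) on the mat. The one in the bay should be the middle-sized. The black cover is at (291,202) and the rest block at (430,208). I'll enlarge and measure.

```bash
cat > h.py <<'E'
import numpy as np, cv2
from rig import sense, vision
def cam(n):
    c=vision.calibration(n); return c['K'],c['extrinsics']
def unproj(n,uv,z):
    K,T=cam(n); uv=np.atleast_2d(uv).astype(float)
    d=np.c_[(uv[:,0]-K[0,2])/K[0,0],-(uv[:,1]-K[1,2])/K[1,1],-np.ones(len(uv))]@T[:3,:3].T
    o=T[:3,3]; t=(z-o[2])/d[:,2]; return o+d*t[:,None]
def proj(n,P):
    K,T=cam(n); p=(np.atleast_2d(P)-T[:3,3])@T[:3,:3]
    return np.c_[K[0,0]*p[:,0]/-p[:,2]+K[0,2],K[1,1]*-p[:,1]/-p[:,2]+K[1,2]]
def redmask(im):
    h=cv2.cvtColor(im,cv2.COLOR_RGB2HSV); return (((h[...,0]<10)|(h[...,0]>170))&(h[...,1]>150)&(h[...,2]>90)).astype(np.uint8)
def blobs(n,im,z,m=None,amin=100):
    m=redmask(im) if m is None else m
    m=cv2.morphologyEx(m,cv2.MORPH_CLOSE,np.ones((3,3)))
    cs,_=cv2.findContours(m,cv2.RETR_EXTERNAL,cv2.CHAIN_APPROX_NONE); out=[]
    for c in cs:
        if cv2.contourArea(c)<amin: continue
        W=unproj(n,c[:,0],z)[:,:2]
        r=cv2.minAreaRect(W.astype(np.float32)); out.append((c[:,0].mean(0).round(),np.round(r[0],1),np.round(r[1],1),round(r[2],1),np.round(cv2.boxPoints(r)).tolist()))
    return out
E
python3 - <<'E'
from h import *
t=cv2.imread('pics/top0.png')[:,:,::-1].copy(); s=cv2.imread('pics/side0.png')[:,:,::-1].copy()
for n,i in(('top',t),('side',s)):
    print(n); [print(*b) for b in blobs(n,i,57)]
    v=cv2.cvtColor(i,cv2.COLOR_RGB2GRAY)
A=cv2.resize(t[170:270,210:370],(800,500),interpolation=cv2.INTER_CUBIC)
cv2.imwrite('pics/topc.png',A[:,:,::-1])
A=cv2.resize(t[190:230,390:470],(800,400),interpolation=cv2.INTER_CUBIC);cv2.imwrite('pics/restc.png',A[:,:,::-1])
A=cv2.resize(s[170:285,215:345],(678,600),interpolation=cv2.INTER_CUBIC);cv2.imwrite('pics/sidec.png',A[:,:,::-1])
A=cv2.resize(s[350:420,270:350],(640,560),interpolation=cv2.INTER_CUBIC);cv2.imwrite('pics/siderest.png',A[:,:,::-1])
E
```

```text
top
[350. 243.] [480.6 -51. ] [79.5 35.6] 43.4 [[439.0, -65.0], [464.0, -91.0], [522.0, -37.0], [497.0, -11.0]]
[288. 235.] [504.3 110.2] [121.3  55.1] 88.8 [[476.0, 50.0], [531.0, 49.0], [533.0, 170.0], [478.0, 171.0]]
[112. 242.] [498.9 570.6] [168.2  77. ] 42.6 [[411.0, 542.0], [463.0, 485.0], [587.0, 599.0], [535.0, 656.0]]
side
[250. 307.] [482.4 -93.9] [79.9 36.5] 44.8 [[441.0, -109.0], [467.0, -135.0], [524.0, -79.0], [498.0, -53.0]]
[256. 231.] [504.4 108.2] [127.7  55.7] 89.1 [[476.0, 45.0], [531.0, 44.0], [533.0, 172.0], [478.0, 172.0]]
[246. 129.] [500.4 515.5] [166.4  78. ] 42.6 [[413.0, 488.0], [466.0, 430.0], [588.0, 543.0], [535.0, 600.0]]
[195.  63.] [329.4 963.7] [159.9  32.9] 86.6 [[308.0, 885.0], [341.0, 883.0], [351.0, 1043.0], [318.0, 1044.0]]
```

View pics/topc.png

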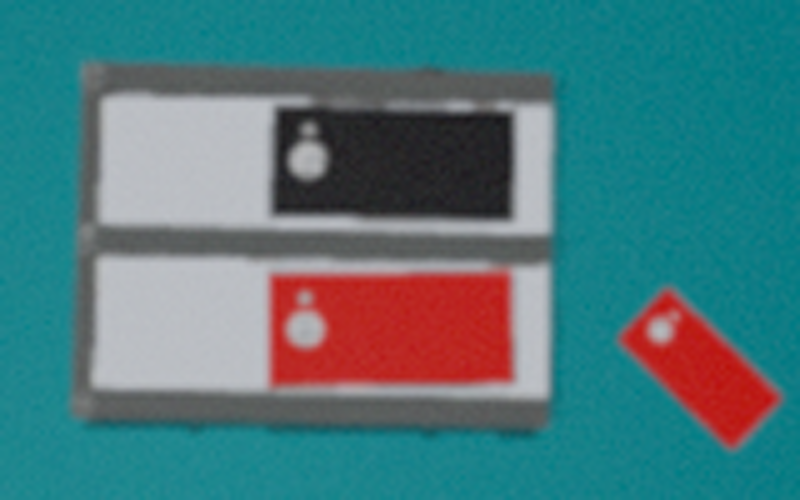

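View pics/restc.png

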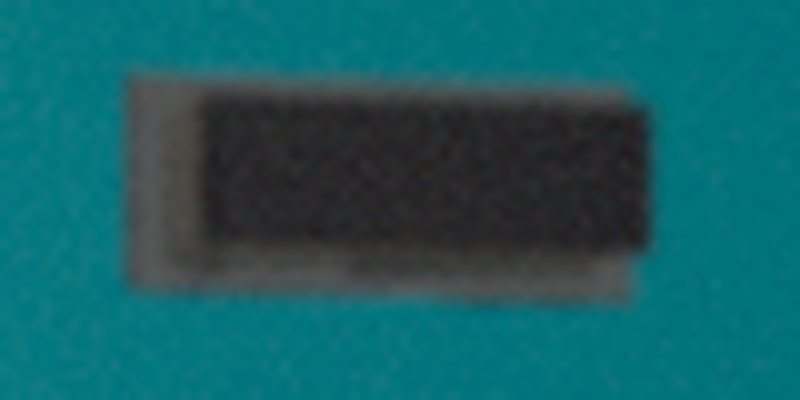

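View pics/sidec.png

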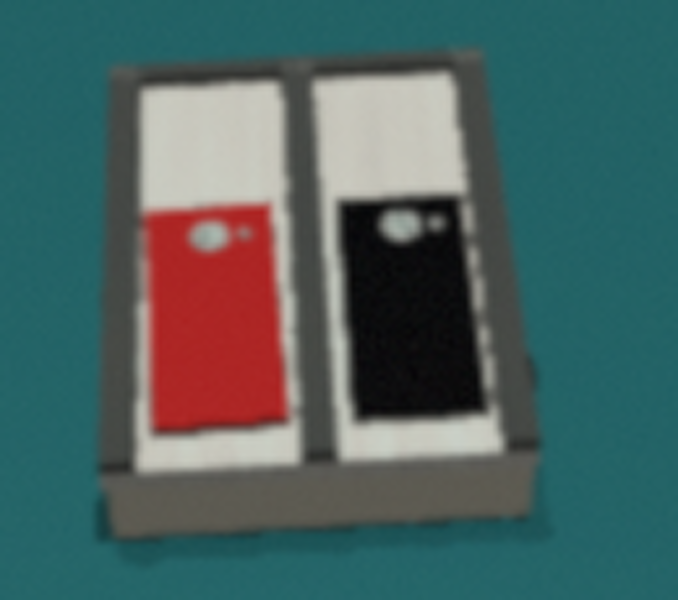

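View pics/siderest.png

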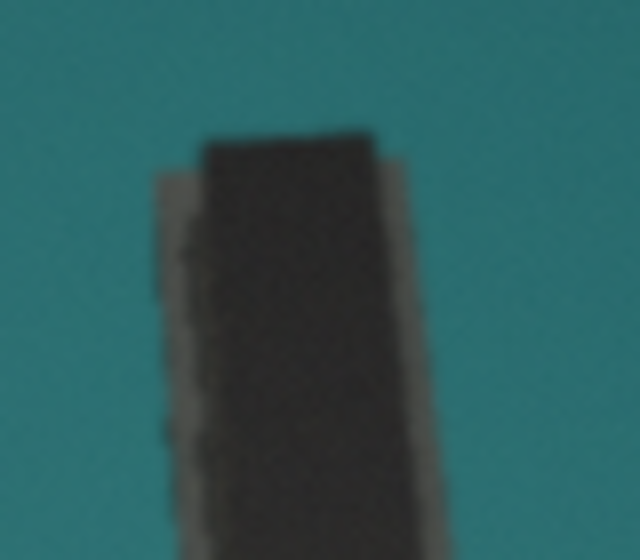

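```bash
python3 - <<'E'
from h import *
def f(n,pts,sc,off,z):
    uv=(np.array(pts,float)+.5)/sc-.5+off; W=unproj(n,uv,z)[:,:2]; r=cv2.minAreaRect(W.astype(np.float32))
    print(n,W.round(1).tolist(),'c',W.mean(0).round(1),np.round(r[1],1),round(r[2],1)); return W
f('top',[(83,62),(553,73),(549,430),(75,418)],5,(210,170),57)
f('side',[(112,68),(482,52),(538,452),(101,468)],5.2154,(215,170),57)
print('cover');f('top',[(271,275),(512,271),(515,381),(271,384)],5,(210,170),57)
f('side',[(145,207),(270,205),(287,422),(153,432)],5.2154,(215,170),57)
print('black');f('top',[(275,107),(513,112),(513,217),(273,214)],5,(210,170),57)
f('side',[(338,200),(457,200),(488,413),(356,418)],5.2154,(215,170),57)
print('rest');f('top',[(205,95),(648,105),(645,250),(203,245)],10,(390,190),45)
f('top',[(128,75),(630,90),(632,300),(128,290)],10,(390,190),6)
f('side',[(203,137),(373,132)],8,(270,350),45)
E
```

```text
top [[650.0, 270.9], [638.6, 20.9], [449.6, 29.4], [461.9, 277.3]] c [550.  149.6] [250.4 189.2] 87.4
side [[463.7, 277.2], [649.4, 267.1], [636.1, 14.3], [452.2, 27.0]] c [550.4 146.4] [253.6 186. ] 87.0
cover
top [[534.3, 173.4], [533.4, 46.2], [475.6, 46.4], [477.1, 174.5]] c [505.1 110.1] [128.1  57.9] 89.3
side [[476.5, 178.1], [535.0, 172.5], [532.1, 42.5], [474.8, 43.7]] c [504.6 109.2] [134.4  58.6] 88.8
black
top [[623.6, 169.4], [618.1, 42.9], [562.0, 44.7], [566.6, 171.7]] c [592.6 107.2] [127.   57.1] 88.0
side [[567.0, 172.0], [622.6, 165.5], [618.3, 37.5], [561.7, 41.3]] c [592.4 104.1] [132.4  56.7] 87.7
rest
top [[594.7, -221.5], [589.3, -341.5], [550.1, -338.1], [554.2, -218.7]] c [ 572.1 -279.9] [121.   40.6] 87.4
top [[605.2, -212.9], [597.9, -353.5], [539.2, -350.2], [545.2, -209.7]] c [ 571.9 -281.6] [140.8  60.1] 87.0
side [[555.9, -220.8], [594.4, -223.9]] c [ 575.2 -222.3] [38.7  0. ] 175.4
```

```bash
cat >> h.py <<'E'
from scipy.spatial.transform import Rotation as R
def rot(s): q=np.array(s['ee_rot']); return R.from_quat([q[1],q[2],q[3],q[0]])
a=np.radians(2.8); ys=np.array([np.sin(a),np.cos(a)]); xs=np.array([np.cos(a),-np.sin(a)]); C=np.array([550.2,148.3])
def st(x,y): return C+x*xs+y*ys
def go(P,yawdir=None,sgn=1):
    """shift in tool cm and rotvec to pose P (mm), tool down, jaws along xs"""
    s=sense(); r=rot(s); p=np.array(s['eef_pos'])
    zx=np.r_[xs if yawdir is None else yawdir,0]*sgn; X=np.array([0,0,-1.]); M=R.from_matrix(np.c_[X,np.cross(zx,X),zx])
    print('t',s['time_s'],'eef',p.round(1),'F',np.round(s['force'],1),'g',round(s['grip_width'],3),'j',np.round(s['joints'],2))
    print('  rotvec',(r.inv()*M).as_rotvec().round(3),'shift cm',(r.inv().apply(np.array(P)-p)/10).round(2))
E
python3 - <<'E'
from h import *
print(rot(sense()).as_matrix().round(3))
for sg in(1,-1): go([*st(-43,55),110],sgn=sg)
print(st(-43,55),st(-43,-125))
E
```

```text
[[-0.001 -0.927  0.376]
 [-0.001  0.376  0.927]
 [-1.     0.    -0.001]]
t 0.1 eef [197.4 486.2 230.8] F [-0.4  0.1 -0.2] g 1.0 j [ 0.96  0.31  1.5   0.    1.33 -0.22]
  rotvec [ 1.234e+00 -1.000e-03  0.000e+00] shift cm [ 12.09 -39.53 -14.25]
t 0.1 eef [197.4 486.2 230.8] F [-0.4  0.1 -0.2] g 1.0 j [ 0.96  0.31  1.5   0.    1.33 -0.22]
  rotvec [-1.908e+00 -0.000e+00 -1.000e-03] shift cm [ 12.09 -39.53 -14.25]
[509.93807343 205.33487765] [501.14511487  25.54977293]
```

```bash
python3 -m pendant '[[0.17,0,0,0.5,-5.5,-2,0],[0.34,0,0,1,-11,-4,0],[0.51,0,0,1.5,-16.5,-6,0],[0.68,0,0,2,-22,-8,0],[0.85,0,0,2.5,-27.5,-10,0]]' 40; python3 -c "
from h import *
go([*st(-43,55),110])"
```

```text
time_s: 0.72
eef_pos: [415.8, 288.8, 206.0]
ee_rot: [0.697, -0.116, 0.698, 0.116]
force: [-0.0, 1.2, 0.3]
grip_width: 0.003
t 0.725 eef [415.8 288.8 206. ] F [-0.   1.2  0.3] g 0.003 j [0.38 0.29 1.59 0.   1.26 0.05]
  rotvec [ 0.378 -0.    -0.   ] shift cm [  9.6  -10.94   6.21]
```

```bash
python3 -m pendant '[[0.15,0,0,3,-4,2,0],[0.3,0,0,6,-8,4,0],[0.384,0,0,9.6,-10.9,6.2,0],[0.384,0,0,9.6,-10.9,6.2,0],[0.384,0,0,9.6,-10.9,6.2,0]]'; python3 -c "
from h import *
go([*st(-43,50),53])
cv2.imwrite('pics/t1.png',cv2.resize(vision.capture('top')[150:290,190:400],(800,533),interpolation=2)[:,:,::-1])
cv2.imwrite('pics/s1.png',cv2.resize(vision.capture('side')[120:290,190:350],(560,595),interpolation=2)[:,:,::-1])
"
```

```text
time_s: 1.35
eef_pos: [508.9, 208.1, 110.7]
ee_rot: [0.707, 0.017, 0.707, -0.017]
force: [0.6, 0.2, -0.3]
grip_width: -0.004
t 1.35 eef [508.9 208.1 110.7] F [ 0.6  0.2 -0.3] g -0.004 j [0.17 0.49 1.58 0.   1.08 0.22]
  rotvec [ 0.001  0.    -0.   ] shift cm [ 5.77 -0.77  0.12]
```

View pics/s1.png

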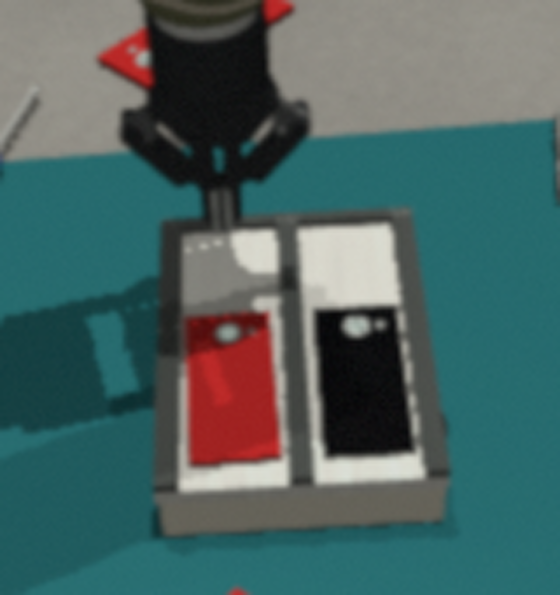

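View pics/t1.png

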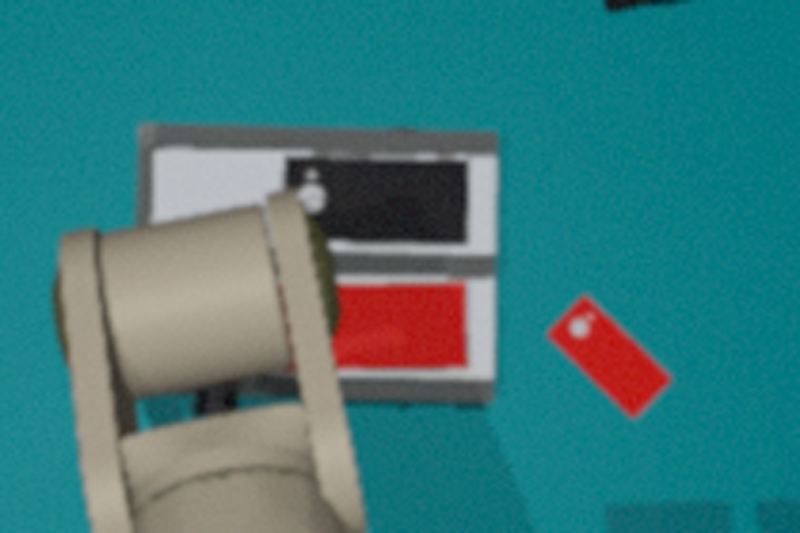

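The crop shows the closed fingers centred over the clear floor behind the red cover. The red cover's lens end is at (230,315) in the crop, and the black cover is in the right-hand bay. Next I descend to just above the floor.

```bash
python3 -m pendant '[[0,0,0,2.5,0,0,0],[0,0,0,4.5,-0.5,0,0],[0,0,0,5.5,-1,0.1,0],[0,0,0,5.75,-1,0.1,0],[0,0,0,5.75,-1,0.1,0]]'; python3 -c "
from h import *
go([*st(-43,35),53])"
```

```text
time_s: 2.08
eef_pos: [509.9, 197.9, 53.5]
ee_rot: [0.707, 0.017, 0.706, -0.017]
force: [-0.4, -0.2, 0.2]
grip_width: -0.001
t 2.075 eef [509.9 197.9  53.5] F [-0.4 -0.2  0.2] g -0.001 j [0.16 0.56 1.63 0.   0.95 0.2 ]
  rotvec [ 0.     0.001 -0.   ] shift cm [ 0.05 -1.26 -0.04]
```

```bash
python3 -m pendant '[[0,0,0,0,-0.8,0,0],[0,0,0,0,-1.4,0,0],[0,0,0,0,-2.0,0,0],[0,0,0,0,-2.6,0,0],[0,0,0,0,-3.2,0,0]]'; python3 -m pendant '[[0,0,0,0,-0.6,0,0],[0,0,0,0,-1.2,0,0],[0,0,0,0,-1.8,0,0],[0,0,0,0,-2.2,0,0],[0,0,0,0,-2.2,0,0]]';python3 -c "
from h import *
go([*st(-43,-27),53])
t=vision.capture('top');s=vision.capture('side')
[print(*b) for n,i in(('top',t),('side',s)) for b in blobs(n,i,57)]
cv2.imwrite('pics/t2.png',cv2.resize(t[150:290,190:400],(800,533),interpolation=2)[:,:,::-1])
cv2.imwrite('pics/s2.png',cv2.resize(s[120:290,190:350],(560,595),interpolation=2)[:,:,::-1])
"
```

```text
time_s: 2.7
eef_pos: [508.1, 165.3, 52.9]
ee_rot: [0.707, 0.017, 0.707, -0.017]
force: [-0.1, 1.4, 1.0]
grip_width: -0.003
time_s: 3.32
eef_pos: [506.9, 143.4, 52.7]
ee_rot: [0.707, 0.017, 0.707, -0.018]
force: [0.1, -0.3, 0.0]
grip_width: -0.001
t 3.325 eef [506.9 143.4  52.7] F [ 0.1 -0.3  0. ] g -0.001 j [ 0.05  0.53  1.69 -0.    0.92  0.1 ]
  rotvec [-0. -0.  0.] shift cm [-0.03 -2.    0.  ]
[350. 243.] [480.6 -51. ] [79.5 35.6] 43.4 [[439.0, -65.0], [464.0, -91.0], [522.0, -37.0], [497.0, -11.0]]
[319. 237.] [497.2  30.2] [50.1 55.4] 88.0 [[469.0, 6.0], [524.0, 4.0], [526.0, 54.0], [470.0, 56.0]]
[112. 242.] [498.9 570.6] [168.2  77. ] 42.6 [[411.0, 542.0], [463.0, 485.0], [587.0, 599.0], [535.0, 656.0]]
[250. 307.] [482.4 -93.8] [79.9 36.5] 44.8 [[441.0, -109.0], [467.0, -135.0], [524.0, -79.0], [498.0, -53.0]]
[257. 247.] [499.8  65.3] [130.6  57. ] 87.9 [[469.0, 1.0], [526.0, -1.0], [531.0, 130.0], [474.0, 132.0]]
[196.  61.] [329.6 970.8] [146.8  31.3] 89.5 [[313.0, 898.0], [345.0, 897.0], [346.0, 1044.0], [315.0, 1044.0]]
```

View pics/s2.png

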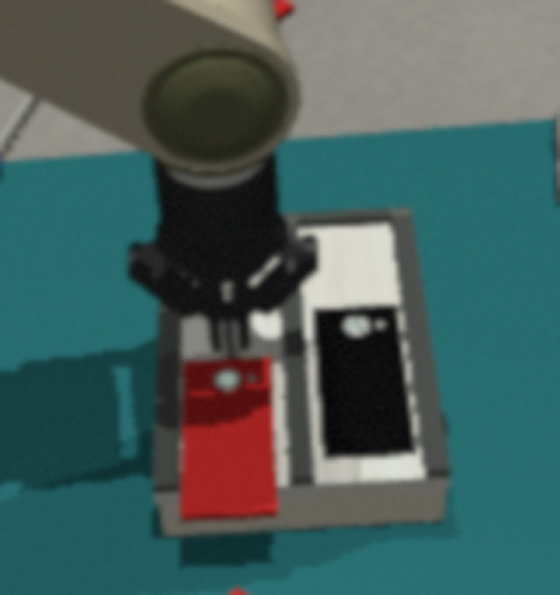

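View pics/t2.png

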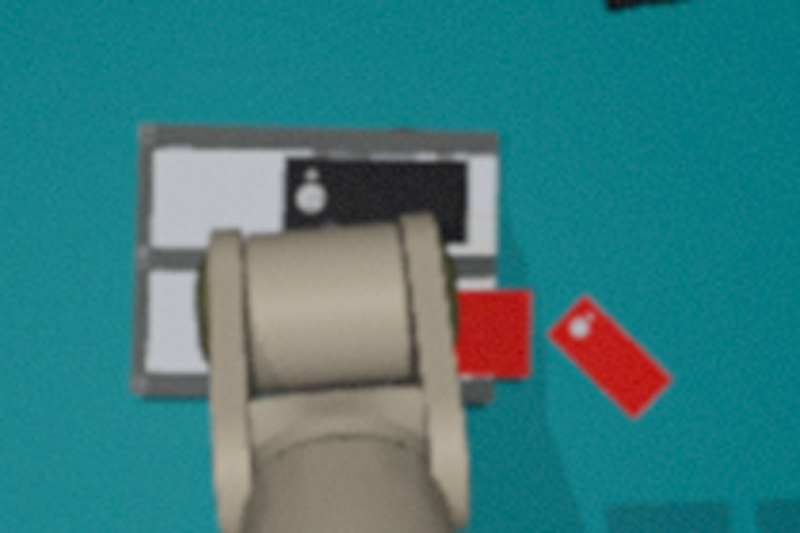

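The side crop shows the red cover sliding flat, lens end at (228,365), with its front edge past the plate edge at (228,515). The overhang is about 23 mm, so it needs another 20 mm.

```bash
python3 -m pendant '[[0,0,0,0,-0.5,0,0],[0,0,0,0,-1.0,0,0],[0,0,0,0,-1.5,0,0],[0,0,0,0,-2.0,0,0],[0,0,0,0,-2.0,0,0]]'; python3 -m pendant '[[0,0,0,0,1.0,0,0],[0,0,0,-3,1.5,0,0.2],[0,0,0,-8,1.5,0,1],[0,0,0,-12,1.5,0,1],[0,0,0,-14,1.5,0,1]]'; python3 -c "
from h import *
go([*st(-44,-147),130])
t=vision.capture('top');s=vision.capture('side')
[print(*b) for n,i in(('top',t),('side',s)) for b in blobs(n,i,57)]
cv2.imwrite('pics/t3.png',cv2.resize(t[150:290,190:400],(800,533),interpolation=2)[:,:,::-1])
cv2.imwrite('pics/s3.png',cv2.resize(s[120:290,190:350],(560,595),interpolation=2)[:,:,::-1])
"
```

```text
time_s: 4.05
eef_pos: [506.0, 123.3, 52.8]
ee_rot: [0.707, 0.017, 0.707, -0.018]
force: [-1.0, -0.4, 0.2]
grip_width: -0.003
time_s: 4.68
eef_pos: [507.2, 139.6, 195.2]
ee_rot: [0.708, 0.017, 0.706, -0.017]
force: [0.1, 0.1, -0.1]
grip_width: 0.826
t 4.675 eef [507.2 139.6 195.2] F [ 0.1  0.1 -0.1] g 0.826 j [0.05 0.34 1.55 0.   1.24 0.09]
  rotvec [ 0.001  0.003 -0.   ] shift cm [  6.51 -13.63  -0.18]
[338. 240.] [486.  -29.5] [127.4  65.5] 72.7 [[436.0, -81.0], [498.0, -100.0], [536.0, 22.0], [474.0, 41.0]]
[112. 242.] [498.9 570.6] [168.2  77.1] 42.6 [[411.0, 542.0], [463.0, 485.0], [587.0, 599.0], [535.0, 656.0]]
[250. 306.] [482.9 -93.4] [81.2 36.5] 44.8 [[441.0, -109.0], [467.0, -135.0], [525.0, -78.0], [499.0, -52.0]]
[256. 254.] [497.9  44.6] [128.5  59.2] 88.0 [[466.0, -19.0], [525.0, -21.0], [530.0, 108.0], [471.0, 110.0]]
```

View pics/s3.png

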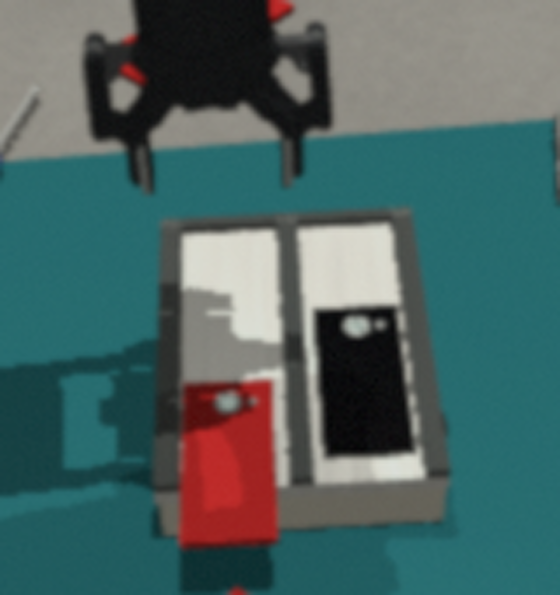

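View pics/t3.png

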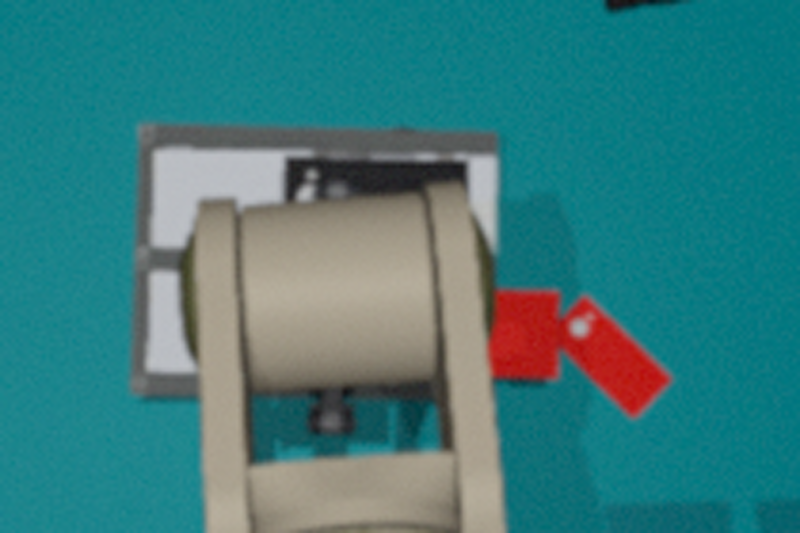

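```bash
python3 -c "
from h import *
print(unproj('top',[[336.7,237.6]],57), proj('top',[[*st(-46.5,-169.7),57]]), proj('side',[[*st(-46.5,-169.7),57]]))
print(190+228/3.5,120+545/3.5)
go([*st(-46.2,-148),130])
go([*st(-46.2,-148),30])
"
```

```text
[[495.53515807 -17.80289972  57.        ]] [[337.12609103 237.6161691 ]] [[254.8545267  274.68402801]]
255.14285714285714 275.7142857142857
t 4.775 eef [507.6 139.5 194.8] F [-0.5 -0.6  0.3] g 0.983 j [0.05 0.34 1.55 0.   1.24 0.09]
  rotvec [ 0.001  0.004 -0.   ] shift cm [  6.48 -13.72  -0.44]
t 4.775 eef [507.6 139.5 194.8] F [-0.5 -0.6  0.3] g 0.983 j [0.05 0.34 1.55 0.   1.24 0.09]
  rotvec [ 0.001  0.004 -0.   ] shift cm [ 16.48 -13.72  -0.48]
```

```bash
python3 -m pendant '[[0,0,0,0,-5,-0.2,1],[0,0,0,2,-10,-0.4,1],[0,0,0,6,-13.7,-0.45,1],[0,0,0,10.5,-13.7,-0.45,1],[0,0,0,10.5,-13.7,-0.45,1]]'; python3 -c "
from h import *
go([*st(-46.2,-148),30])
s=vision.capture('side')
cv2.imwrite('pics/s4.png',cv2.resize(s[150:320,180:340],(560,595),interpolation=2)[:,:,::-1])
"
```

```text
time_s: 5.4
eef_pos: [493.4, 2.7, 84.8]
ee_rot: [0.704, 0.018, 0.709, -0.017]
force: [0.2, -0.6, 0.6]
grip_width: 1.001
t 5.4 eef [493.4   2.7  84.8] F [ 0.2 -0.6  0.6] g 1.001 j [-0.23  0.42  1.77  0.    0.96 -0.18]
  rotvec [-0.001 -0.007 -0.001] shift cm [5.48 0.01 0.38]
```

View pics/s4.png

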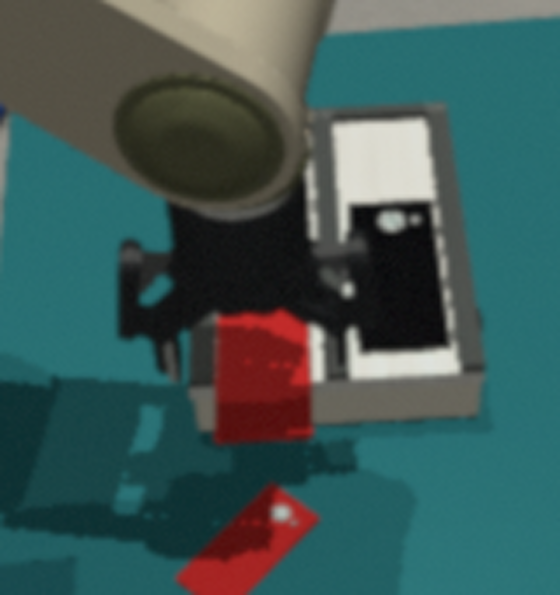

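```bash
python3 -m pendant '[[0,0,0,2,0,0.1,1],[0,0,0,4,0,0.2,1],[0,0,0,5.3,0,0.25,1],[0,0,0,5.7,0,0.25,1],[0,0,0,5.7,0,0.25,1]]'; python3 -c "
from h import *
go([*st(-46.2,-148),28])
s=vision.capture('side')
cv2.imwrite('pics/s5.png',cv2.resize(s[150:320,180:340],(560,595),interpolation=2)[:,:,::-1])
"
```

```text
time_s: 6.08
eef_pos: [498.4, 2.1, 31.4]
ee_rot: [0.707, 0.017, 0.707, -0.017]
force: [0.4, -0.2, -0.0]
grip_width: 0.998
t 6.075 eef [498.4   2.1  31.4] F [ 0.4 -0.2 -0. ] g 0.998 j [-0.23  0.52  1.79 -0.    0.83 -0.18]
  rotvec [0.    0.001 0.   ] shift cm [ 0.34  0.06 -0.16]
```

View pics/s5.png

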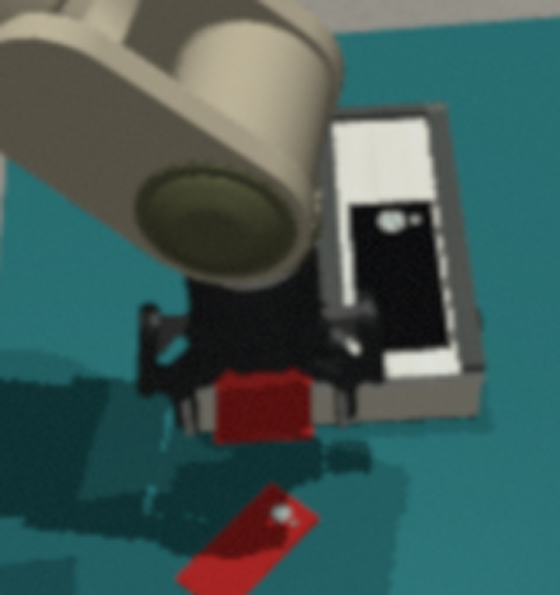

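```bash
python3 -m pendant '[[0,0,0,0.35,0,-0.15,1],[0,0,0,0.35,0,-0.15,0.85],[0,0,0,0.35,0,-0.15,0.7],[0,0,0,0.35,0,-0.15,0.6],[0,0,0,0.35,0,-0.15,0.4]]' 45;python3 -m pendant '[[0,0,0,0,0,0,0.4],[0,0,0,0,0,0,0.4],[0,0,0,0,0,0,0.4],[0,0,0,0,0,0,0.4],[0,0,0,0,0,0,0.4]]'; python3 -c "
from h import *
go([*st(-46.2,-148),28])
s=vision.capture('side');t=vision.capture('top')
cv2.imwrite('pics/s6.png',cv2.resize(s[150:320,180:340],(560,595),interpolation=2)[:,:,::-1])
cv2.imwrite('pics/t6.png',cv2.resize(t[150:290,190:400],(800,533),interpolation=2)[:,:,::-1])
"
```

```text
time_s: 6.75
eef_pos: [496.6, 2.0, 27.5]
ee_rot: [0.707, 0.017, 0.707, -0.017]
force: [-1.5, -1.3, 4.8]
grip_width: 0.693
time_s: 7.38
eef_pos: [496.6, 2.0, 27.4]
ee_rot: [0.707, 0.017, 0.707, -0.017]
force: [-2.3, -1.6, 6.0]
grip_width: 0.691
t 7.375 eef [496.6   2.   27.4] F [-2.3 -1.6  6. ] g 0.691 j [-0.23  0.52  1.8  -0.    0.82 -0.18]
  rotvec [-0.  0.  0.] shift cm [-0.06  0.07  0.02]
```

View pics/s6.png

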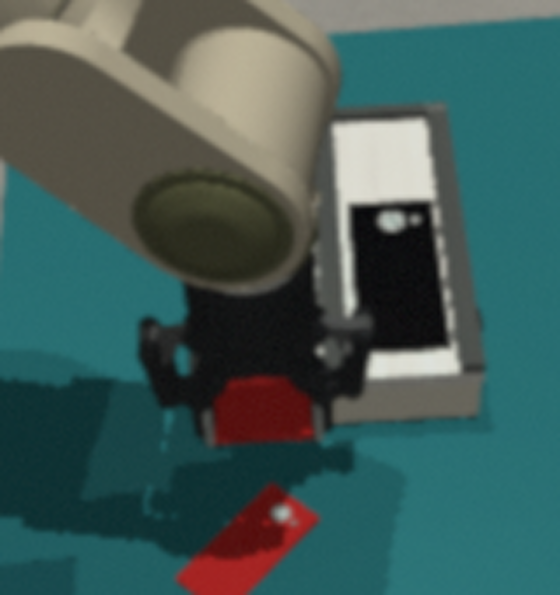

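View pics/t6.png

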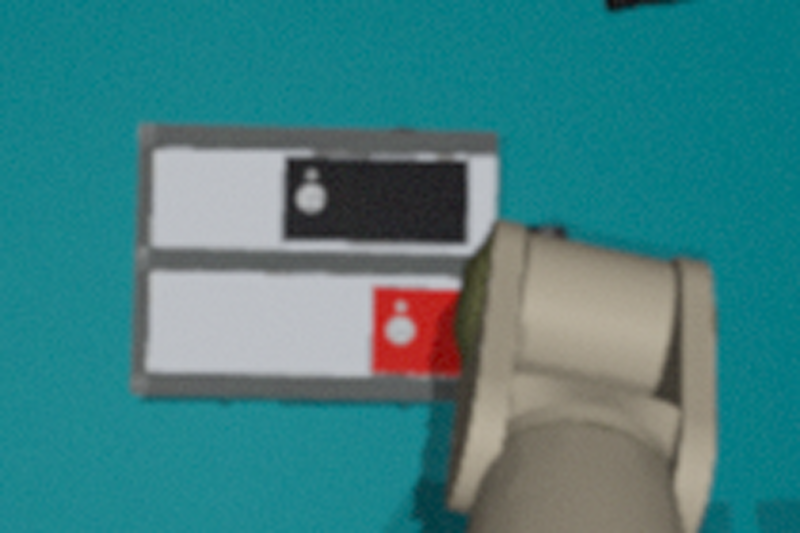

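The fingers hold the overhanging end at opening 0.69, about 59 mm, which matches the cover width. The cover still lies in its bay with its far end at top crop (373,332). Next is a small test lift at higher grip.

```bash
python3 -m pendant '[[0,0,0,0,0,0,0.4],[0,0,0,-0.3,0,0,0.4],[0,0,0,-0.8,0,0,0.4],[0,0,0,-1.5,0,0,0.4],[0,0,0,-2,0,0,0.4]]' 70;python3 -m pendant '[[0,0,0,-1,0,0,0.4],[0,0,0,-2,0,0,0.4],[0,0,0,-3,0,0,0.4],[0,0,0,-3.5,0,0,0.4],[0,0,0,-3.5,0,0,0.4]]'; python3 -c "
from h import *
go([*st(-46.2,-148),28])
print(unproj('top',(np.array([[373,332]])+.5)/3.81-.5+[190,150],57))
s=vision.capture('side');t=vision.capture('top')
cv2.imwrite('pics/s7.png',cv2.resize(s[150:320,180:340],(560,595),interpolation=2)[:,:,::-1])
cv2.imwrite('pics/t7.png',cv2.resize(t[150:290,190:400],(800,533),interpolation=2)[:,:,::-1])
"
```

```text
time_s: 8.1
eef_pos: [496.7, 2.1, 47.8]
ee_rot: [0.707, 0.017, 0.707, -0.017]
force: [-0.7, 0.3, -1.6]
grip_width: 0.687
time_s: 8.72
eef_pos: [496.6, 2.1, 82.6]
ee_rot: [0.707, 0.017, 0.707, -0.017]
force: [-0.0, 0.6, -0.7]
grip_width: 0.687
t 8.725 eef [496.6   2.1  82.6] F [-0.   0.6 -0.7] g 0.687 j [-0.23  0.43  1.76 -0.    0.95 -0.18]
  rotvec [-0.     0.001  0.   ] shift cm [5.46 0.07 0.01]
[[500.81820262 111.66737905  57.        ]]
```

View pics/s7.png

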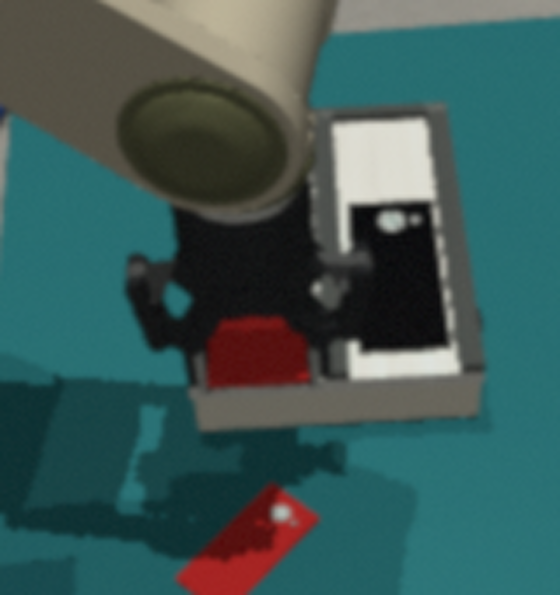

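View pics/t7.png

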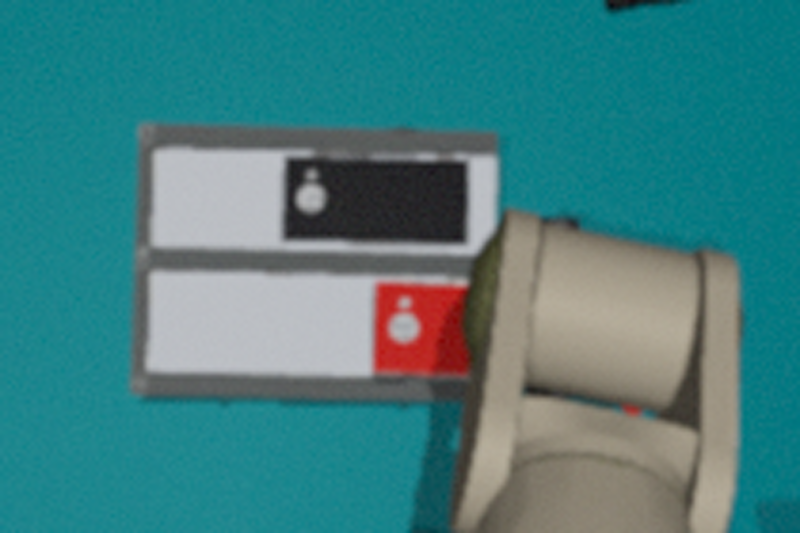

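The test lift worked. The cover came up level: in the top crop its far edge grew from 86 to 90 px wide with little shift. The force reads −0.7 N, which fits the cover's weight. Now I transfer to the rest.

```bash
python3 -m pendant '[[0,0,0,-1,-1.5,0.4,0.4],[0,0,0,-1.5,-4.5,1.2,0.4],[0,0,0,-1.5,-8.5,2.3,0.4],[0,0,0,-1.5,-12.5,3.4,0.4],[0,0,0,-1.5,-16.5,4.6,0.4]]';python3 -m pendant '[[0,0,0,0,-4,1.1,0.4],[0,0,0,0,-8,2.2,0.4],[0,0,0,0,-11.5,3.2,0.4],[0,0,0,0,-14,3.9,0.4],[0,0,0,0,-15.8,4.3,0.4]]'; python3 -c "
from h import *
go([570.2,-325.5,60])
"
```

```text
time_s: 9.45
eef_pos: [534.6, -167.4, 97.8]
ee_rot: [0.707, 0.017, 0.707, -0.018]
force: [0.5, 0.4, -0.4]
grip_width: 0.688
time_s: 10.07
eef_pos: [569.2, -327.3, 97.5]
ee_rot: [0.707, 0.018, 0.707, -0.018]
force: [0.3, 0.7, -2.0]
grip_width: 0.684
t 10.075 eef [ 569.2 -327.3   97.5] F [ 0.3  0.7 -2. ] g 0.684 j [-0.7   0.72  1.22 -0.    1.2  -0.65]
  rotvec [-0.001  0.     0.   ] shift cm [3.75 0.18 0.09]
```

```bash
python3 -m pendant '[[0,0,0,1.5,0.1,0.05,0.4],[0,0,0,3,0.2,0.1,0.4],[0,0,0,4.5,0.2,0.1,0.4],[0,0,0,5.2,0.2,0.1,0.4],[0,0,0,5.2,0.2,0.1,0.4]]'; python3 -c "
from h import *
go([570.2,-325.5,22.4])
s=vision.capture('side');t=vision.capture('top')
cv2.imwrite('pics/s8.png',cv2.resize(s[280:420,220:390],(729,600),interpolation=2)[:,:,::-1])
cv2.imwrite('pics/t8.png',cv2.resize(t[150:270,370:520],(750,600),interpolation=2)[:,:,::-1])
z=45.0+22.6
print(proj('top',[[572.1+d*.0488,-280.7+d*.9988,z+7] for d in(-65,65)]), proj('side',[[572.1+d*.0488,-280.7+d*.9988,z+7] for d in(-65,65)]))
[print(n,*b) for n,i in(('top',t),('side',s)) for b in blobs(n,i,z+7)]
"
```

```text
time_s: 10.7
eef_pos: [570.6, -322.6, 44.8]
ee_rot: [0.707, 0.017, 0.707, -0.017]
force: [0.6, 0.3, -0.3]
grip_width: 0.69
t 10.7 eef [ 570.6 -322.6   44.8] F [ 0.6  0.3 -0.3] g 0.69 j [-0.69  0.78  1.26 -0.    1.1  -0.64]
  rotvec [ 0.    -0.001 -0.001] shift cm [ 2.24 -0.29 -0.02]
[[461.15925711 206.38324726]
 [411.86232757 205.09881045]] [[313.42774437 435.80676333]
 [305.54490335 355.72348996]]
top [350. 243.] [479.1 -49.1] [81.7 35.1] 43.4 [[437.0, -64.0], [461.0, -90.0], [521.0, -34.0], [497.0, -8.0]]
top [112. 242.] [498.3 563.9] [165.4  75.9] 42.6 [[412.0, 536.0], [463.0, 480.0], [585.0, 592.0], [533.0, 648.0]]
top [429. 205.] [ 574.4 -268.8] [117.7  58. ] 88.7 [[544.0, -327.0], [602.0, -328.0], [605.0, -211.0], [547.0, -209.0]]
side [246. 129.] [500.6 490.2] [162.4  75.9] 42.6 [[415.0, 463.0], [466.0, 407.0], [586.0, 517.0], [535.0, 573.0]]
```

View pics/s8.png

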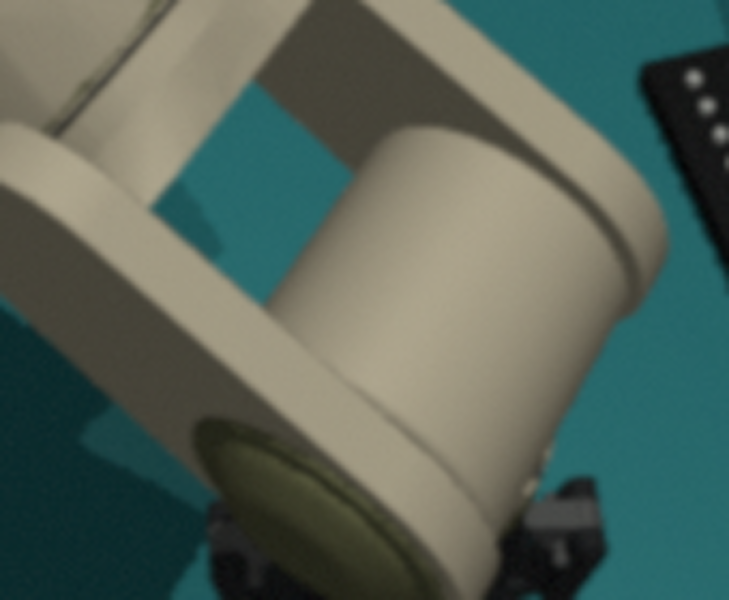

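View pics/t8.png

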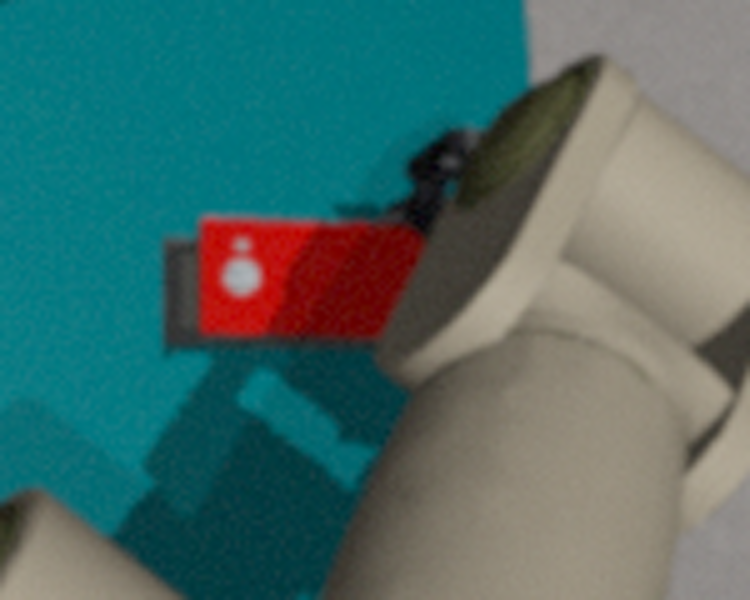

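In the top crop the cover is aligned over the rest, with its lens end at (200,277). By TCP it sits about 3 mm too far towards +y, and the edge reading is biased a little further because the end face is visible. I'll correct this while descending.

```bash
python3 -m pendant '[[0,0,0,0.6,-0.3,0,0.4],[0,0,0,1.2,-0.3,0,0.4],[0,0,0,1.6,-0.3,0,0.4],[0,0,0,1.9,-0.3,0,0.4],[0,0,0,2.05,-0.3,0,0.4]]'; python3 -m pendant '[[0,0,0,0.05,0,0,0.4],[0,0,0,0.1,0,0,0.4],[0,0,0,0.15,0,0,0.4],[0,0,0,0.15,0,0,0.4],[0,0,0,0.15,0,0,0.4]]'; python3 -c "
from h import *
go([570.2,-325.7,22.4]); print(sense()['wrist_torque'])
t=vision.capture('top')
cv2.imwrite('pics/t9.png',cv2.resize(t[150:270,370:520],(750,600),interpolation=2)[:,:,::-1])
"
```

```text
time_s: 11.42
eef_pos: [570.5, -325.9, 24.6]
ee_rot: [0.707, 0.017, 0.707, -0.017]
force: [0.3, 0.1, -1.7]
grip_width: 0.683
time_s: 12.05
eef_pos: [570.6, -325.9, 23.4]
ee_rot: [0.707, 0.017, 0.707, -0.017]
force: [0.5, 1.1, -1.5]
grip_width: 0.688
t 12.05 eef [ 570.6 -325.9   23.4] F [ 0.5  1.1 -1.5] g 0.688 j [-0.7   0.81  1.27  0.    1.07 -0.65]
  rotvec [-0.  0.  0.] shift cm [ 0.1   0.02 -0.04]
[-0.00273265  0.00737239 -0.04161811]
```

View pics/t9.png

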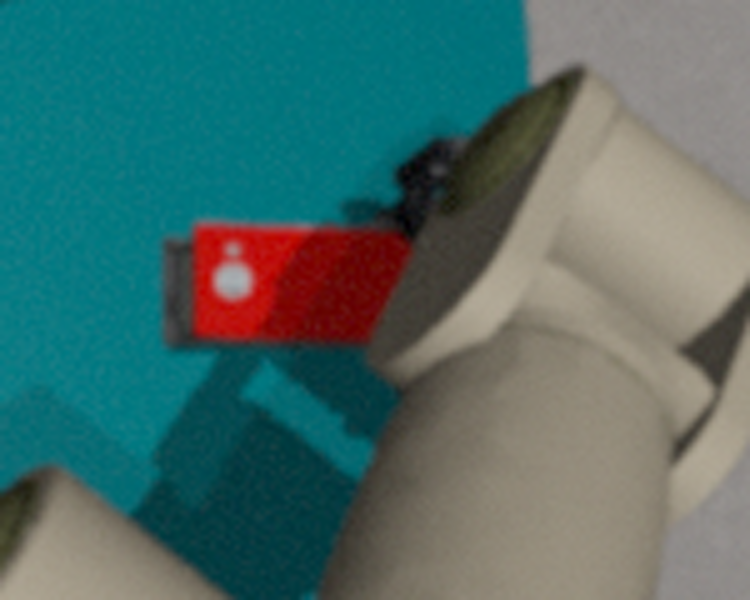

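```bash
python3 -m pendant '[[0,0,0,0.05,0,0,0.4],[0,0,0,0.05,0,0,0.4],[0,0,0,0.1,0,0,0.4],[0,0,0,0.1,0,0,0.4],[0,0,0,0.1,0,0,0.4]]'; python3 -m pendant '[[0,0,0,0.03,0,0,0.4],[0,0,0,0.06,0,0,0.4],[0,0,0,0.06,0,0,0.4],[0,0,0,0.06,0,0,0.4],[0,0,0,0.06,0,0,0.4]]'
```

```text
time_s: 12.72
eef_pos: [570.6, -326.0, 23.0]
ee_rot: [0.707, 0.017, 0.707, -0.017]
force: [-2.4, 0.7, 4.9]
grip_width: 0.687
time_s: 13.35
eef_pos: [570.6, -326.0, 22.9]
ee_rot: [0.707, 0.017, 0.707, -0.017]
force: [-4.0, 2.8, 9.0]
grip_width: 0.683
```

Contact: Fz has risen to 9 N. I release, let it settle, and retreat straight up.

```bash
python3 -m pendant '[[0,0,0,0,0,0,0.75],[0,0,0,0,0,0,0.85],[0,0,0,0,0,0,1],[0,0,0,0,0,0,1],[0,0,0,0,0,0,1]]'; python3 -m pendant '[[0,0,0,-0.5,0,0,1],[0,0,0,-2,0,0,1],[0,0,0,-5,0,0,1],[0,0,0,-9,0,0,1],[0,0,0,-13,0,0,1]]'; python3 -m pendant '[[0,0,0,-3,4,-5,1],[0,0,0,-5,8,-10,1],[0,0,0,-5,12,-15,1],[0,0,0,-5,16,-18,1],[0,0,0,-5,20,-20,1]]'; python3 -c "
from h import *
s=vision.capture('side');t=vision.capture('top')
cv2.imwrite('pics/s10.png',cv2.resize(s[220:420,200:450],(750,600),interpolation=2)[:,:,::-1])
cv2.imwrite('pics/t10.png',cv2.resize(t[150:270,370:520],(750,600),interpolation=2)[:,:,::-1])
[print(n,*b) for n,i in(('top',t),('side',s)) for b in blobs(n,i,52)]
print(sense()['time_s'])
"
```

```text
time_s: 13.98
eef_pos: [570.5, -325.9, 21.6]
ee_rot: [0.707, 0.017, 0.707, -0.017]
force: [0.3, 0.5, 0.7]
grip_width: 1.003
time_s: 14.6
eef_pos: [570.6, -325.9, 154.3]
ee_rot: [0.707, 0.017, 0.707, -0.018]
force: [0.8, 0.9, -0.2]
grip_width: 0.998
time_s: 15.22
eef_pos: [379.1, -114.9, 202.9]
ee_rot: [0.708, 0.017, 0.706, -0.018]
force: [1.1, -0.0, 0.7]
grip_width: 1.001
top [350. 243.] [480.7 -51.9] [79.9 35.8] 43.4 [[439.0, -66.0], [464.0, -92.0], [522.0, -37.0], [497.0, -11.0]]
top [112. 242.] [499.1 572.4] [169.   77.4] 42.6 [[411.0, 544.0], [463.0, 487.0], [587.0, 601.0], [535.0, 658.0]]
top [432. 207.] [ 571.9 -277.3] [129.4  60.3] 86.8 [[538.0, -340.0], [598.0, -344.0], [606.0, -214.0], [545.0, -211.0]]
side [309. 391.] [ 573.3 -266.1] [99.  59.3] 86.7 [[541.0, -314.0], [600.0, -317.0], [606.0, -218.0], [546.0, -215.0]]
side [250. 307.] [482.2 -90.8] [80.4 36.7] 44.8 [[441.0, -106.0], [467.0, -132.0], [524.0, -75.0], [498.0, -49.0]]
side [246. 129.] [499.5 522.1] [165.5  78.3] 42.6 [[412.0, 495.0], [465.0, 437.0], [587.0, 549.0], [534.0, 607.0]]
side [195.  64.] [327.9 974. ] [161.3  34.3] 87.4 [[307.0, 894.0], [341.0, 893.0], [349.0, 1054.0], [314.0, 1055.0]]
15.325
```

View pics/s10.png

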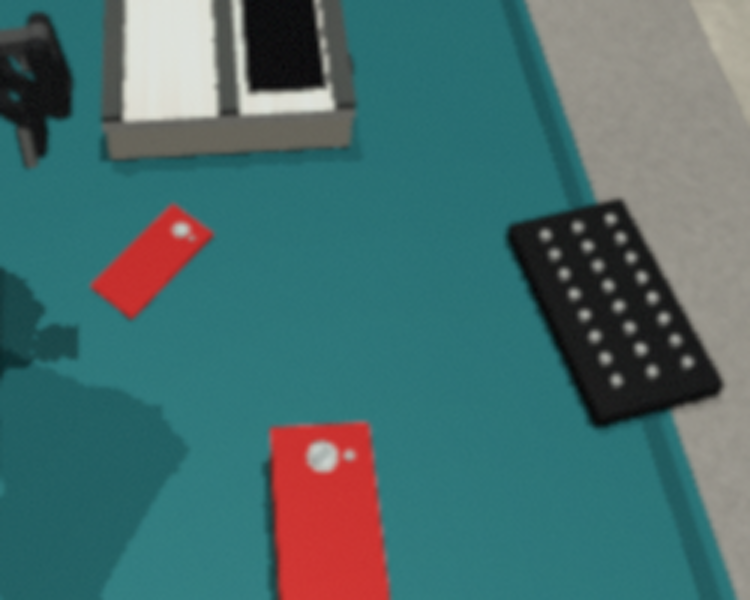

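View pics/t10.png

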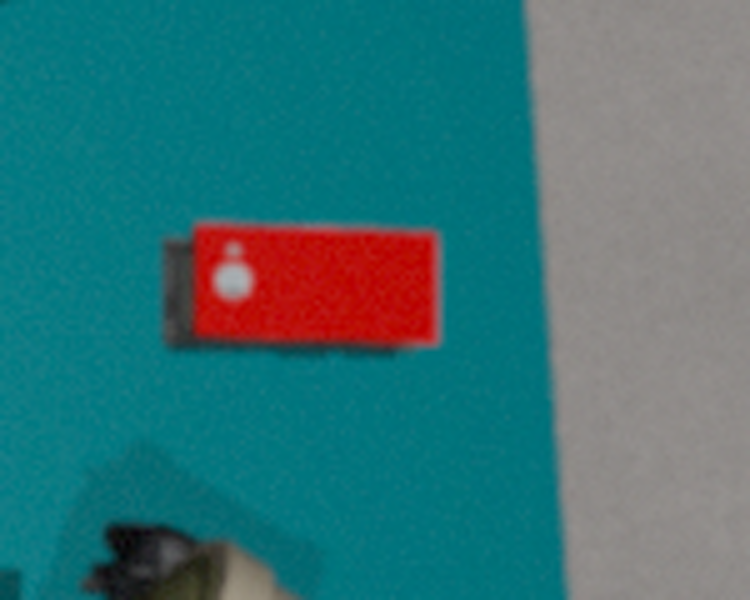

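```bash
python3 -c "
from h import *
print(unproj('top',(np.array([[440,288],[194,279],[199,279]])+.5)/5-.5+[370,150],52))
# side far edge midpoint, top face; crop scale 3
print(unproj('side',(np.array([[271,429],[370,423]])+.5)/3-.5+[200,220],52).mean(0))
"
```

```text
[[ 569.06881086 -345.94827327   52.        ]
 [ 576.92182578 -213.8522913    52.        ]
 [ 576.86070725 -216.53873771   52.        ]]
[ 577.51713941 -216.87058433   52.        ]
```

The red cover lies flat on the rest. In the top view its centre is about (573, −281) and the rest's is (572, −281); its yaw is 86.8° against the rest's 87.2°. The black cover is still in its bay and the gripper is clear, so I'm handing in.

```bash
python3 -m pendant '[[0,0,0,0,0,0,1],[0,0,0,0,0,0,1],[0,0,0,0,0,0,1],[0,0,0,0,0,0,1],[0,0,0,0,0,0,1]]'; python3 -c "
from rig import job
print(job.finish_job())"
```

```text
time_s: 15.95
eef_pos: [380.6, -116.5, 201.6]
ee_rot: [0.707, 0.017, 0.707, -0.017]
force: [-0.6, -0.1, 0.4]
grip_width: 0.997
the job is handed in; nothing more can be done
None
```

The middle-sized red cover is lying flat on the rest block, lengthwise and centred, and the job was handed in at about 16 s.

- **Push and lift:** I pushed the cover along its bay with the closed fingers until about 44 mm (34%) overhung the open end. I then gripped the overhanging end by its long sides and lifted it level.
- **Placing:** I lowered it until it touched the rest, pressing with about 9 N, then opened the fingers and backed straight up and away.
- **Final position:** The cover's centre is about 1 mm from the rest's, and its yaw is within 0.5° of the rest's. That is within the roughly 2 mm camera calibration.
- **Black cover:** It was still in its bay in the last picture. I did not measure its position again at the end.
- **One disagreement:** Over the rest, the top camera put the cover's lens end about 3 mm further along than the arm's position did. I put this down to the cover's visible end face. Both cameras agreed after release.

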